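# Slide the locating pin into its socket in the mounting plate

## Robot

A 6-joint arm with a two-finger parallel gripper is mounted at the origin on a cart in front of the work surface, level with it; the furniture and walls round the work are solid. World frame = base frame: x ahead of the robot, y to its left, z up, the work surface at z = 0. Lengths are in mm, angles in degrees, forces in N, time in s.
With the tool pointing down it reaches from about 300 to 850 mm from the base axis. Payload 4.2 kg.
Tool frame: the origin (TCP) lies midway between the tips of the shut fingers; the grasp point (between the pads) lies 19 mm behind it (env.grasp_offset is the distance from the TCP to the grasp point, in mm); z points along the fingers, y is the line along which they close (so a half turn about z gives the same grasp; the last joint's range is limited). The gripper opens to 91 mm and grips with 3 to 60 N. Pads are 32 mm wide; open, the fingers measure 118 mm over their backs; the gripper's body (76 mm by 178 mm) begins 60 mm behind the grasp point.
Start: joints at [-76.261, 18.312, 89.639, -0, 72.044, -1.146], TCP at [147.713, -555.72, 213.976] pointing down, gripper open.
Joint ranges: [-177.97, 177.97], [-48.28, 115.42], [12.27, 149.76], [-77.06, 257.06], [2.81, 150.46], [-146.56, 146.56]. Speed limits (degrees/s): [147.25, 147.25, 180, 180, 180, 180].

## Interface

Orientations are given as [roll, pitch, yaw] about the fixed x, y, z axes, in that order (R = Rz(yaw) Ry(pitch) Rx(roll)).
In Python, from workcell import env, optics gives the robot as it stands. The module is installed in compiled form; this text tells all that it offers.
- The arm moves only by the tool send_rows, never from a script. Its argument "targets" is a list that holds one entry, the list of rows, each a list of 7 numbers: the turn, a rotation vector about the world's x, y, z scaled (see below), then the shift along the world's x, y, z scaled (see below), then the closure, from -1 (fully open) to 1 (shut). In form: [[[rx, ry, rz, x, y, z, gripper], ...]]. A call has 1 to 12 rows; each row shifts and turns the commanded pose from where the row before left it; what a row does not reach is not made up. The controller multiplies each number of a shift by 0.2 m and each number of a turn by pi/2 rad. A row lasts 1/10 s, in which the tool goes at most 50 mm and 8.59 degrees, less where a joint would pass 70% of its speed; a pose out of reach is approached as far as the arm can. A call with a number of a shift or a turn outside -1 to 1 is refused whole. A call with a gripper value outside its range is refused whole. The fingers move at their own pace and stop on an object; "grip_force" is the grip in N (left out, the last holds). Time passes only in rows, so rows that do not move let the fingers close. It gives the time, the measured TCP pose, the force, the opening and the grip force at its end, in the units of the state.
- env.state(): the state, without advancing time (a new reading comes with each control period).
- optics.grab_frame(name): name is "side" or "top"; returns (picture, depth): 420x560x3 uint8, red, green, blue; 420x560 float32, mm along the optical axis (not along the pixel's ray), 0 where there is no reading.
- optics.camera_info(name): a dict with "camera_matrix" (3x3 intrinsics, pixels), "R" (3x3) and "t" (3): a world point X has camera coordinates R X + t. Camera axes: x right, y down, z forward; pixel columns grow to the right and rows downward; lengths in mm; the calibration is good to about 2 mm. A picture is of the moment at which its call begins. camera_info takes no time and is no camera call.
- env.job_done(): hands the job in; it is judged then, once.
Trained networks look in the newest picture that a camera, given by its name, has taken for a name from the list of things; names that differ only in an ending like _2 or _b are one class to them, and where a whole thing is asked for, a point or a joint stands for the part that bears it (a point fixed in the world has none). Each returns a list of dicts, best first, with "conf" (0 to 1); they miss things now and then, are a little off and sometimes report something else, mostly with a low value. They report only what shows in the picture. A call takes as long as a camera call.
- optics.silhouettes(camera, name): "mask" (420x560 bool, what is visible of it) and "at" ([column, row] in pixels, amid what is visible of it).
- optics.place_of(camera, name): "at" ([column, row] in pixels: a listed point, or the origin of a listed thing).
The state is a dict: "time_s": time; "qpos": joint angles; "qvel": joint speeds; "effort": joint torques, N m; "ee_pos": TCP position; "ee_rot": TCP orientation; "force": force on the tool from outside, world axes, zero at the start; "torque": the same for the moment, N m; "gripper_width": finger opening in mm; "gripper_force": force on a finger pad.
Only numpy, scipy, OpenCV 4.12 (cv2) and the standard library are available. Lean on these libraries where they do the work, as an engineer would, in place of code of your own. Each camera call takes 0.05 s, during which the arm holds its last target. There are 200 camera calls.

## Task

Put the flanged locating pin home in the mounting plate: take it by its black knob, slide its tip across the plate, without lifting it off the plate, until it drops into the one large blind hole. Leave it upright with its flange lying flat on the plate, and let go.

Things in the scene. Friction and masses are not known exactly. Their poses are not given: they have to be found in the camera images.
- plate: Bare aluminium mounting plate, 120 mm (its x) by 200 mm (its y) by 30 mm thick, fixed to the worktop, turned any way about the vertical. Origin at the centre of its underside, z up. It has one large blind hole near one end and four 10 mm bores at its corners, too small for the pin. A small white stir bar and a small plastic tube lie on it near its two long edges, about 50 mm either side of its long middle line and 14 mm high at most.
- socket (a point): Centre of the mouth of the large blind hole, level with the plate's top, 30 mm above the worktop. It lies at (0, -55, 30) mm in the plate's frame. The hole is 40 mm wide, 24 mm deep and unmarked. Axes as the plate's.
- pin_knob (a point): Centre of the pin's black ribbed knob, where it is grasped: an upright cylinder 30 mm wide and 46 mm tall, reaching 22 mm above and 24 mm below this point. The pin is steel, weighs about 0.25 kg, stands loose and upright on the plate at the start, 85 to 125 mm from the large hole, and is round, so it may be taken from any side. Below the knob is a steel flange 62 mm wide and 6 mm thick, whose top is 28 mm and underside 34 mm below this point. z points up along the pin.
- pin_tip (a point): Centre of the pin's flat lower end, 54 mm below the knob's centre and 20 mm below the flange's underside. The shank below the flange is 20 mm wide, so it has 10 mm of room all round in the large hole. With the pin home the flange lies on the plate and the tip is 20 mm below the plate's top.

How it is judged (in metres and radians):
At the end, for the whole second after the job is handed in: The pin's tip is at least 16 mm below the plate's top (20 mm is fully home), within 14 mm sideways of the large hole's centre, and the pin stands within 0.1 rad of upright (z of pin_tip in the frame of socket below -0.016 m and horizontal distance between pin_tip and socket below 0.014 m and angle between pin_knob's own z axis and vertical below 0.1 rad); the robot touches nothing.
It fails at once if the pin's tip is lifted more than 12 mm above the top of the plate (z of pin_tip in the frame of socket above 0.012 m).
It also fails if it takes over 32 s, if anything falls off the work surface, if the arm or the gripper's body presses on something with over 40 N, if the wrist force passes 120 N, or if a joint passes its speed limit or range.

## Working session

There is one attempt and no reset: what is moved stays moved. The work goes in short steps, Python scripts to look and compute and a tool call to move; the robot and the scene stay as the last step left them, time stands still between calls to the robot, and variables do not carry over. Pictures are saved under pics/ and viewed, at most 10 in all, crops included, and the job is handed in when it is done.

Besides the shell and the picture viewer there is one more tool, called after "Emit:" by a JSON object that holds its "method" and its "body". send_rows: Moves the arm, as the interface text tells. Its arguments: {"type":"object","properties":{"targets":{"type":"array"},"grip_force":{"type":"number"}},"required":["targets"]}

```bash
mkdir -p pics; cat > h.py <<'E'
import numpy as np, cv2
from workcell import env, optics
def cam(n):
    c=optics.camera_info(n); return np.array(c["camera_matrix"]),np.array(c["R"]),np.array(c["t"]).ravel()
def ray_z(n,px,z):
    K,R,t=cam(n); d=R.T@np.linalg.solve(K,[px[0],px[1],1.]); o=-R.T@t
    return o+d*(z-o[2])/d[2]
def cloud(n,depth):
    K,R,t=cam(n); v,u=np.mgrid[:420,:560]; P=np.stack([u,v,np.ones_like(u)],-1)@np.linalg.inv(K).T*depth[...,None]
    X=(P-t)@R; X[depth==0]=np.nan; return X
def proj(n,X):
    K,R,t=cam(n); p=K@(R@np.asarray(X,float)+t); return p[:2]/p[2]
def save(n,pic): cv2.imwrite(f"pics/{n}.png",cv2.cvtColor(pic,cv2.COLOR_RGB2BGR))
E
python3 - <<'E'
from h import *
s=env.state();print(s["ee_pos"],s["ee_rot"],s["time_s"],s["force"],env.grasp_offset)
out=[]
for n in("top","side"):
    p,d=optics.grab_frame(n); out.append(p); X=cloud(n,d); np.savez(f"{n}0.npz",p=p,d=d)
    K,R,t=cam(n); print(n,"cam at",-R.T@t, R[2])
    for nm in("plate","pin_knob","pin_tip","socket"):
        try:
            for r in optics.place_of(n,nm)[:2]: print(nm,"at",r["at"],r["conf"])
        except Exception as e: print(nm,e)
    for nm in("plate","pin_knob"):
        for r in optics.silhouettes(n,nm)[:2]:
            m=r["mask"]; print(nm,"sil",r["at"],r["conf"],m.sum(),np.nanpercentile(X[m],[2,50,98],axis=0).round().tolist())
    save(n+"0",p)
E
```

```text
[ 147.59629114 -555.20671996  213.13897191] [-1.79898047e+02 -1.66177441e-03  1.48879835e+01] 0.0 [-0.46758654  0.56925611  0.68488236] 18.8
top cam at [367.52777007 -23.00741603 920.96070119] [ 0.21175699  0.0182868  -0.97715125]
plate at [307.0, 241.9] 0.81
pin_knob at [295.2, 254.7] 0.58
pin_tip at [294.5, 261.0] 0.84
socket at [331.5, 223.5] 0.62
plate sil [313.6, 235.8] 0.84 5856 [[414.0, -165.0, 2.0], [510.0, -75.0, 30.0], [595.0, 31.0, 34.0]]
pin_knob sil [295.0, 254.5] 0.96 924 [[435.0, -77.0, 33.0], [460.0, -48.0, 56.0], [491.0, -21.0, 108.0]]
side cam at [558.86250706 641.06152166 628.98478465] [-0.03697269 -0.76141778 -0.64720629]
plate at [294.2, 225.2] 0.66
pin_knob at [317.7, 193.8] 0.63
pin_tip at [293.0, 221.1] 0.64
pin_tip at [313.9, 214.2] 0.6
socket at [271.4, 193.4] 0.72
plate sil [293.5, 221.8] 0.92 5602 [[407.0, -157.0, 2.0], [508.0, -36.0, 29.0], [599.0, 42.0, 32.0]]
pin_knob sil [316.2, 206.1] 0.68 979 [[435.0, -66.0, 52.0], [464.0, -38.0, 65.0], [488.0, -19.0, 107.0]]
```

```bash
python3 - <<'E'
from h import *
z=np.load("top0.npz");X=cloud("top",z["d"]);
m=(abs(X[...,2]-30)<5)&(X[...,0]>380)&(X[...,0]<640)&(X[...,1]>-220)&(X[...,1]<90)
P=X[m][:,:2].astype(np.float32); 
print("plate rect",cv2.minAreaRect(P),np.median(X[m][:,2]))
h=(X[...,2]<20)&(X[...,2]>-5)
k=(X[...,2]>95)&(X[...,2]<120)&(abs(X[...,0]-460)<80)&(abs(X[...,1]+48)<80)
print("knob top",X[k].mean(0),k.sum(),np.ptp(X[k],axis=0)); 
f=(abs(X[...,2]-56)<4)&(abs(X[...,0]-460)<60)&(abs(X[...,1]+48)<60); print("flange",X[f].mean(0),cv2.minEnclosingCircle(X[f][:,:2].astype(np.float32)))
z2=np.load("side0.npz");X2=cloud("side",z2["d"])
k=(X2[...,2]>100)&(X2[...,2]<120)&(abs(X2[...,0]-460)<80)&(abs(X2[...,1]+48)<80);print("side knob top",X2[k].mean(0),k.sum())
m=(abs(X2[...,2]-30)<5)&(X2[...,0]>380)&(X2[...,0]<640)&(X2[...,1]>-220)&(X2[...,1]<90)
print("side plate",cv2.minAreaRect(X2[m][:,:2].astype(np.float32)))
for n,p in(("top",(331.5,223.5)),("side",(271.4,193.4))): print("socket",ray_z(n,p,30))
for n,p in(("top",(307,241.9)),("side",(294.2,225.2))): print("plate0",ray_z(n,p,0))
print("knob",ray_z("top",(295.2,254.7),84),ray_z("side",(317.7,193.8),84))
a=cv2.resize(z["p"][150:330,200:420],None,fx=3.2,fy=3.2); save("a",a)
b=cv2.resize(z2["p"][120:300,180:420],None,fx=3.2,fy=3.2); save("b",b)
E
```

```text
plate rect ((504.8458557128906, -66.9118423461914), (120.10356903076172, 200.6602325439453), 38.33603286743164) 29.763211055792212
knob top [462.30362839 -48.54556984 105.34709299] 259 [30.80365508 31.33044131 15.59627087]
flange [461.13173748 -48.24990422  55.66405934] ((463.06219482421875, -48.604278564453125), 30.79844093322754)
side knob top [462.92490128 -45.13767048 105.27631795] 194
side plate ((504.0054016113281, -66.58177947998047), (123.40763092041016, 202.60902404785156), 38.47541046142578)
socket [ 536.33765022 -112.39821754   30.        ]
socket [ 541.22301937 -118.24042784   30.        ]
plate0 [502.6182707  -69.42687995   0.        ]
plate0 [500.25205296 -62.0450068    0.        ]
knob [466.32467033 -45.7047249   84.        ] [463.79597617 -48.11780753  84.        ]
```

View pics/a.png

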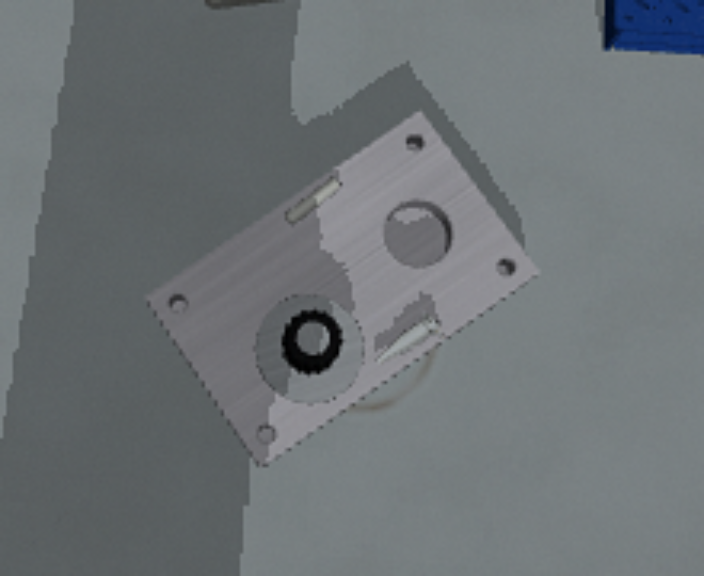

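View pics/b.png

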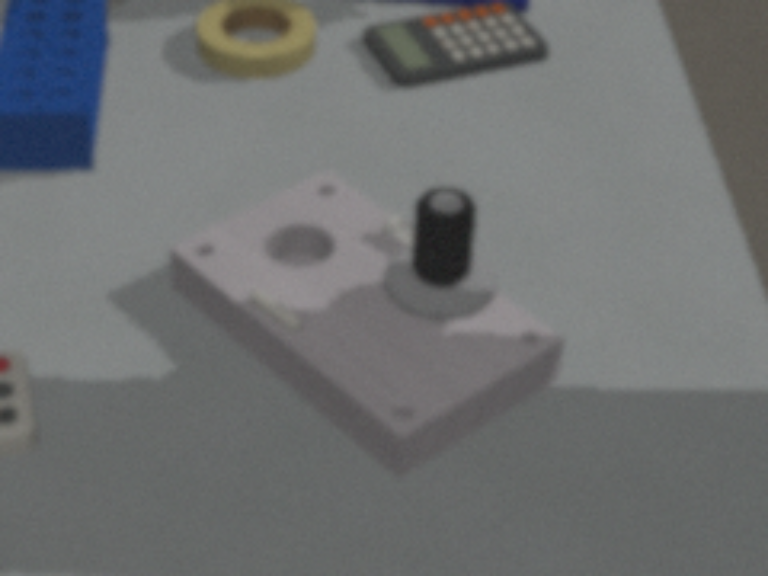

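View pics/side0.png

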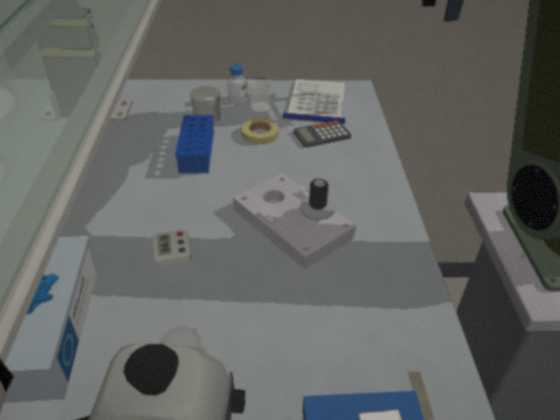

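The top view shows the large hole at about full-frame (331, 223), the pin at (297, 256) and the bars by the long edges. The side view agrees with this. Next I check the travel path for tall obstacles.

```bash
python3 - <<'E'
from h import *
for n in("top","side"):
    z=np.load(n+"0.npz");X=cloud(n,z["d"]).reshape(-1,3);X=X[~np.isnan(X[:,0])]
    print(n)
    H=np.full((10,16),-99)
    for x,y,h in X:
        i,j=int((x-0)//100),int((y+900)//100)
        if 0<=i<10 and 0<=j<16: H[i,j]=max(H[i,j],h)
    print("cols y -900..700, rows x 0..1000");print(H)
E
```

```text
top
cols y -900..700, rows x 0..1000
[[-99 -99 -99 -99 -99 -99 -99 -99 -99 -99 -99 -99 -99 -99 -99 -99]
 [-99 -99 -99 -99 -99 -99 -99 -99 -99 -99 -99 -99 -99 -99 -99 -99]
 [-99 -99 -99   5   4   4   4   5   4   4   4   4   4   3 -99 -99]
 [-99 -99 -99  13  14  16   4   4  31   5   4   5  60  59   3 -99]
 [-99 -99 -99  14  14  16   4  45 110  34   5   4  61  60   4 -99]
 [-99 -99 -99  69  70  24   4  35  40  34   5  83  83  58   5 -99]
 [-99 -99 -99  67  70 402 403 403 402 403 403 403 403  64  52 -99]
 [-99 -99 -99   4  70 402 401 401 401 402 402 403 402  88 105 -99]
 [-99 -99 -99  14  16   6   5   6   6  76 119  76  72  71  14   5]
 [-99 -99 -99  23  25   5   5   5   5  28 -99 -99   8  19  26   4]]
side
cols y -900..700, rows x 0..1000
[[-99 -99 211 -99 -99 -99 -99  10  16  44  14 -99 -99 -99 -99 -99]
 [-99 -99 229 261 263 -99 -99 391 407 310  10 -99 -99 -99 -99 -99]
 [-99 -99 211   3   2   4   4   4   3   3   3   3   2 -99 -99 -99]
 [-99 -99 209  13  13  15   3   3  30   3   4   3  58 -99 -99 -99]
 [-99 -99 208  13  13  15   3  45 108  32   3   3  58 -99 -99 -99]
 [-99 -99 207  70  69  21   3  32  39  32   3  85  85 -99 -99 -99]
 [-99 -99 207  92  69  50  50  32 402 401 401 402 402 403 390 -99]
 [-99 -99 205   3  68  51  50 356 400 401 401 401 401 402 -99 -99]
 [-99 -99 199  12  12   3   4 356 356 356 424 355   2 -99 -99 -99]
 [-99 -99  26   8   9   2   3 356 355 -99 -99 -99 -99 -99 -99 -99]]
```

View pics/top0.png

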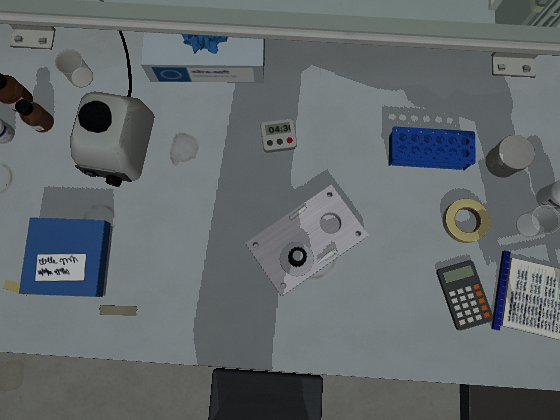

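The top view shows the sash as a bar along the top of the picture, with no clutter on the way. I measure where its front face is.

```bash
python3 - <<'E'
from h import *
for n in("top","side"):
    z=np.load(n+"0.npz");X=cloud(n,z["d"]).reshape(-1,3)
    m=(X[:,2]>120)&(X[:,0]>520)&(X[:,1]>-450)&(X[:,1]<400)
    print(n,m.sum(),np.percentile(X[m],[0,1,5,50,99],axis=0).round().tolist())
E
```

```text
top 23099 [[639.0, -386.0, 120.0], [670.0, -362.0, 131.0], [694.0, -336.0, 353.0], [744.0, -57.0, 356.0], [791.0, 353.0, 402.0]]
side 29845 [[650.0, -199.0, 120.0], [662.0, -188.0, 129.0], [689.0, -152.0, 137.0], [764.0, 164.0, 355.0], [925.0, 392.0, 401.0]]
```

Emit:
{"method": "send_rows", "body": {"targets": [[[0, 0, 0.014, 0.125, 0.2, 0, -1], [0, 0, 0.014, 0.125, 0.2, 0, -1], [0, 0, 0.014, 0.125, 0.2, 0, -1], [0, 0, 0.014, 0.125, 0.2, 0, -1], [0, 0, 0.014, 0.125, 0.2, 0, -1], [0, 0, 0.014, 0.125, 0.2, 0, -1], [0, 0, 0.014, 0.125, 0.2, 0, -1], [0, 0, 0.014, 0.125, 0.2, 0, -1], [0, 0, 0.014, 0.125, 0.2, 0, -1], [0, 0, 0.014, 0.125, 0.2, 0, -1], [0, 0, 0.014, 0.125, 0.2, 0, -1], [0, 0, 0.014, 0.125, 0.2, -0.1, -1]]]}}

```text
time_s: 1.9
ee_pos: [449.9, -75.2, 196.7]
ee_rot: [179.7, -0.3, 30.1]
force: [1.3, -1.0, 0.7]
gripper_width: 91.1
gripper_force: 0.0
```

Emit:
{"method": "send_rows", "body": {"targets": [[[0, 0, 0, 0.07, 0.14, -0.1, -1], [0, 0, 0, 0, 0, -0.2, -1], [0, 0, 0, 0, 0, 0, -1], [0, 0, 0, 0, 0, 0, -1], [0, 0, 0, 0, 0, 0, -1]]]}}

```text
time_s: 2.4
ee_pos: [462.2, -49.4, 136.2]
ee_rot: [179.9, -0.1, 29.9]
force: [-0.3, 0.1, 1.2]
gripper_width: 91.4
gripper_force: 0.0
```

Emit:
{"method": "send_rows", "body": {"targets": [[[0, 0, 0, 0.005, 0.005, -0.12, -1], [0, 0, 0, 0, 0, -0.12, -1], [0, 0, 0, 0, 0, -0.1, -1], [0, 0, 0, 0, 0, 0, -1], [0, 0, 0, 0, 0, 0, -1], [0, 0, 0, 0, 0, 0, 0.2], [0, 0, 0, 0, 0, 0, 0.2]]], "grip_force": 20}}

```text
time_s: 3.1
ee_pos: [463.2, -48.0, 67.9]
ee_rot: [179.9, -0.1, 30.0]
force: [0.3, 0.1, -0.4]
gripper_width: 78.4
gripper_force: 0.0
```

Emit:
{"method": "send_rows", "body": {"targets": [[[0, 0, 0, 0, 0, 0, 0.4], [0, 0, 0, 0, 0, 0, 0.6], [0, 0, 0, 0, 0, 0, 0.8], [0, 0, 0, 0, 0, 0, 1], [0, 0, 0, 0, 0, 0, 1], [0, 0, 0, 0, 0, 0, 1], [0, 0, 0, 0, 0, 0, 1]]]}}

```text
time_s: 3.8
ee_pos: [462.2, -47.8, 66.5]
ee_rot: [180.0, -0.0, 30.0]
force: [0.0, -0.1, 0.9]
gripper_width: 29.6
gripper_force: 20.0
```

Emit:
{"method": "send_rows", "body": {"targets": [[[0, 0, 0, 0.025, -0.02, 0, 1], [0, 0, 0, 0.025, -0.02, 0, 1], [0, 0, 0, 0.025, -0.02, 0, 1], [0, 0, 0, 0.025, -0.02, 0, 1], [0, 0, 0, 0.025, -0.02, 0, 1], [0, 0, 0, 0.025, -0.025, 0, 1], [0, 0, 0, 0.025, -0.025, 0, 1], [0, 0, 0, 0.025, -0.02, 0, 1], [0, 0, 0, 0.025, -0.02, 0, 1], [0, 0, 0, 0.025, -0.02, 0, 1], [0, 0, 0, 0, 0, 0, 1], [0, 0, 0, 0, 0, 0, 1]]]}}

```text
time_s: 5.0
ee_pos: [513.5, -90.5, 66.5]
ee_rot: [179.8, -0.1, 30.0]
force: [0.6, -1.3, -0.6]
gripper_width: 29.7
gripper_force: 20.0
```

```bash
python3 - <<'E'
from h import *
s=env.state();print(s["ee_pos"],s["force"],s["torque"],s["gripper_width"])
for n in("side","top"):
    p,d=optics.grab_frame(n);X=cloud(n,d)
    f=(abs(X[...,2]-56)<4)&(abs(X[...,0]-512)<50)&(abs(X[...,1]+90)<50); print(n,f.sum())
    if f.sum()>5: print(X[f].mean(0),cv2.minEnclosingCircle(X[f][:,:2].astype(np.float32)))
    if n=="side": save("c",cv2.resize(p[100:300,170:430],None,fx=3,fy=3))
    if n=="top":
        # hole rim from initial picture: dark-edge circle fit around expected spot
        z=np.load("top0.npz");X0=cloud("top",z["d"])
        h=(X0[...,2]<24)&(np.hypot(X0[...,0]-538,X0[...,1]+112)<32)
        v,u=np.nonzero(h); Q=np.array([ray_z("top",(a,b),30)[:2] for a,b in zip(u,v)],np.float32); print("hole",cv2.minEnclosingCircle(Q),Q.mean(0))
E
```

```text
[513.48374301 -90.54475244  66.50451844] [ 0.59048738 -1.26240857 -0.5601379 ] [-0.19811543 -0.21451925  0.01544982] 29.673287724128496
side 359
[516.05481807 -77.29940099  55.74903861] ((513.2310791015625, -87.68984985351562), 30.937116622924805)
top 0
hole ((537.8652954101562, -109.37748718261719), 19.54877471923828) [ 537.7633   -109.499115]
```

View pics/c.png

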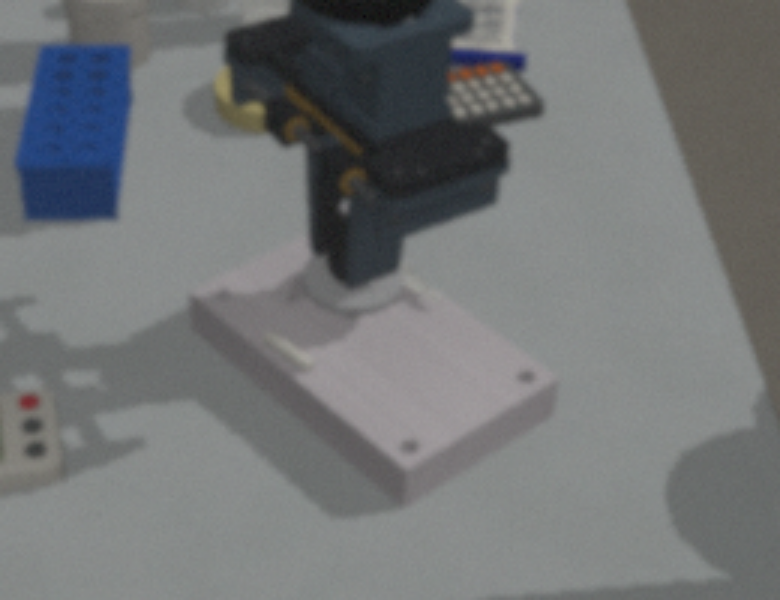

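The picture shows the pin gripped upright, with its flange around crop pixel (355, 285), right beside the hole. The hole fit gives (538, -110), so 24.5, -19.5 mm remain.

Emit:
{"method": "send_rows", "body": {"targets": [[[0, 0, 0, 0.025, -0.02, 0, 1], [0, 0, 0, 0.025, -0.02, 0, 1], [0, 0, 0, 0.025, -0.02, 0, 1], [0, 0, 0, 0.025, -0.02, 0, 1], [0, 0, 0, 0.022, -0.018, 0, 1], [0, 0, 0, 0, 0, 0, 1], [0, 0, 0, 0, 0, 0, 1], [0, 0, 0, 0, 0, 0, 1]]]}}

```text
time_s: 5.9
ee_pos: [536.2, -109.2, 66.2]
ee_rot: [-180.0, 0.0, 30.0]
force: [-0.5, 0.3, -3.2]
gripper_width: 29.5
gripper_force: 20.0
```

Emit:
{"method": "send_rows", "body": {"targets": [[[0, 0, 0, 0, 0, -0.02, 1], [0, 0, 0, 0, 0, -0.02, 1], [0, 0, 0, 0, 0, -0.01, 1], [0, 0, 0, 0, 0, 0, 1]]]}}

```text
time_s: 6.3
ee_pos: [536.1, -109.1, 55.9]
ee_rot: [-180.0, 0.0, 30.0]
force: [0.1, 0.9, -2.3]
gripper_width: 29.5
gripper_force: 20.0
```

Emit:
{"method": "send_rows", "body": {"targets": [[[0, 0, 0, 0.007, -0.004, -0.02, 1], [0, 0, 0, 0, 0, -0.015, 1], [0, 0, 0, 0, 0, -0.01, 1], [0, 0, 0, 0, 0, 0, 1], [0, 0, 0, 0, 0, 0, 1]]]}}

```text
time_s: 6.8
ee_pos: [537.9, -110.1, 47.4]
ee_rot: [180.0, 0.0, 30.0]
force: [0.9, -0.5, -3.2]
gripper_width: 29.7
gripper_force: 20.0
```

```bash
python3 - <<'E'
from h import *
s=env.state();print(s["ee_pos"],s["force"],s["torque"])
p,d=optics.grab_frame("side");X=cloud("side",d)
f=(abs(X[...,2]-37)<6)&(np.hypot(X[...,0]-538,X[...,1]+109)<34); print(f.sum(),np.percentile(X[f][:,2],[5,25,50,75,95]))
save("d",cv2.resize(p[100:300,170:430],None,fx=3,fy=3))
E
```

```text
[ 537.89906584 -110.06810503   47.41407155] [ 0.8726753  -0.46042095 -3.17085415] [-0.02797335  0.04596837  0.04573172]
370 [31.99989177 35.35415242 36.52730788 37.34072367 38.47759141]
```

View pics/d.png

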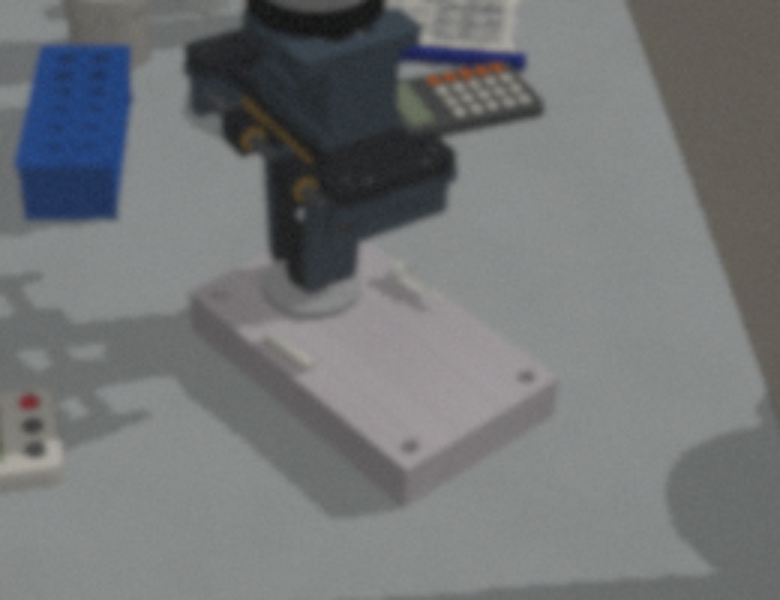

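The pin is in the hole, with its flange at crop (312, 290), about 1 mm above the plate, and both bars are clear. I release and rise.

Emit:
{"method": "send_rows", "body": {"targets": [[[0, 0, 0, 0, 0, -0.005, 1], [0, 0, 0, 0, 0, 0, 1], [0, 0, 0, 0, 0, 0, 0.2], [0, 0, 0, 0, 0, 0, -0.2], [0, 0, 0, 0, 0, 0, -0.3], [0, 0, 0, 0, 0, 0, -0.3], [0, 0, 0, 0, 0, 0, -0.3]]]}}

```text
time_s: 7.55
ee_pos: [538.0, -110.1, 46.6]
ee_rot: [180.0, -0.0, 30.0]
force: [-0.5, -1.0, -0.4]
gripper_width: 59.2
gripper_force: 0.0
```

Emit:
{"method": "send_rows", "body": {"targets": [[[0, 0, 0, 0, 0, 0.05, -0.3], [0, 0, 0, 0, 0, 0.1, -0.3], [0, 0, 0, 0, 0, 0.15, -0.3], [0, 0, 0, 0, 0, 0.15, -0.3], [0, 0, 0, -0.15, 0, 0.05, -0.3], [0, 0, 0, -0.2, 0, 0, -0.3], [0, 0, 0, -0.2, 0, 0, -0.3], [0, 0, 0, 0, 0, 0, -0.3], [0, 0, 0, 0, 0, 0, -0.3]]]}}

```text
time_s: 8.45
ee_pos: [428.0, -110.2, 147.5]
ee_rot: [179.9, -0.1, 30.0]
force: [0.4, -0.1, -0.1]
gripper_width: 58.9
gripper_force: 0.0
```

```bash
python3 - <<'E'
from h import *
for n in("side","top"):
    p,d=optics.grab_frame(n);X=cloud(n,d); r=np.hypot(X[...,0]-538,X[...,1]+110)
    f=(abs(X[...,2]-37)<3.5)&(r<36); print(n,"flange",f.sum(),np.median(X[f],axis=0),cv2.minEnclosingCircle(X[f][:,:2].astype(np.float32)))
    k=(X[...,2]>80)&(X[...,2]<95)&(r<40); 
    if k.sum(): print("knob top",k.sum(),np.median(X[k],axis=0))
    for q in optics.place_of(n,"pin_knob")[:1]: print("net knob",ray_z(n,q["at"],64),q["conf"])
    if n=="side": save("e",cv2.resize(p[100:300,170:430],None,fx=3,fy=3))
E
```

```text
side flange 364 [537.10923778 -98.02501529  35.94420661] ((536.3536987304688, -108.64726257324219), 32.02074432373047)
knob top 176 [ 537.38522556 -104.56689459   85.37298885]
net knob [ 538.21814251 -116.0996327    64.        ] 0.62
top flange 83 [545.43093816 -84.77732759  36.15299349] ((543.2989501953125, -88.80340576171875), 21.17345428466797)
net knob [ 543.84487412 -105.84728861   64.        ] 0.6
```

View pics/e.png

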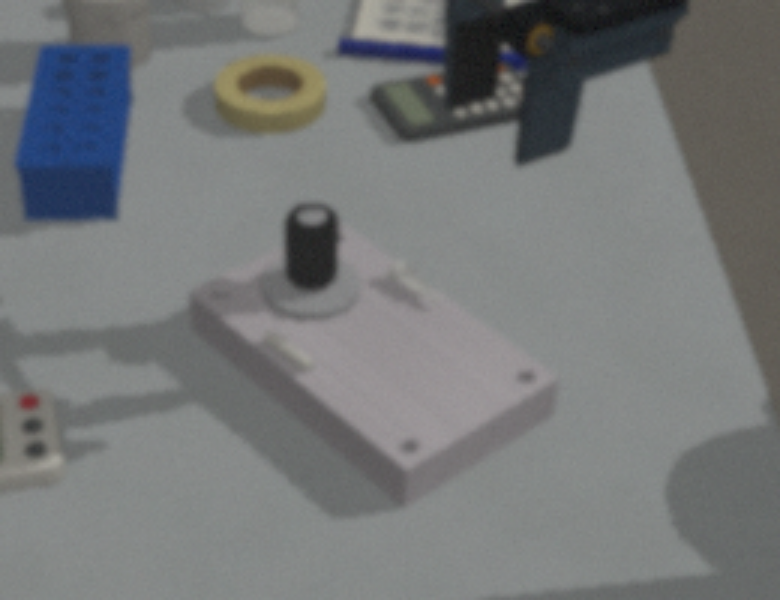

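The pin stands upright at crop (312, 250), with its flange flat on the plate (flange top measured at 36 mm, as expected). The gripper is clear.

```bash
python3 -c "
from workcell import env
print(env.job_done())"
```

```text
the job is handed in; nothing more can be done
None
```

The pin was slid across the plate into the large blind hole and released, standing upright with its flange flat on the plate, and the job was handed in at about 8.6 s; the hand-in returned no verdict.

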